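Chase the neck thread of a valve body with a hand tap

TASK

Chase the neck thread of the valve body held in the vise: take the T-handle wrench from its stand, set its square socket fully down on the square of the tap, and work the tap clockwise half a turn and back a quarter, half a turn on and back a quarter again, then on until you feel it bottom in the hole. Turn it only with the wrench, straight and without forcing it once it bottoms; leave the wrench standing on the tap, let go, and do not disturb the loose parts or the magnifier.

Things in the scene. Friction and masses are not known exactly. Their poses are not given: they have to be found in the camera images.
- wrench: steel T-handle wrench, about 0.3 kg, 71 mm tall, upright in its stand and free to turn there. Origin: centre of the hub's lower face; z up its axis, x along the cross bar. Hub 33 mm wide, 26 mm tall, cone to a neck 11 mm thick; cross bar on top 120 mm long, 12 mm wide (y), 14 mm high (57 to 71 mm up), blue ends. Square socket underneath: 16 mm across flats, 18 mm deep, flats along x and y
- wrench_bar (a point): middle of the wrench's cross bar, on its axis, 64 mm above its origin: the place to grip, fingers closing across the 12 mm width. Gripped here the wrench follows the wrist stiffly: 0.1 rad past a hard stop can add 0.6 N m
- wrench_socket (a point): closed upper end of the wrench's socket, on the axis, 18 mm above its origin; the wrench is fully down on the tap when this point meets tap_top. The socket has 6 to 9 degrees of play on the square to either side
- tap: steel M25x2 hand tap, upright in the valve body's neck, thread already started; turns only about the vertical. Clockwise from above (yaw decreasing) feeds it down 2 mm a turn. The thread drags about 0.12 N m; it stays where it is left. Origin on its axis 65 mm below its top, z up, x and y square to the flats of its drive; 18 mm shank below the square
- tap_top (a point): centre of the top of the tap's square drive (14.5 mm across flats, 20 mm long, top 2.5 mm tapered for lead-in), about 172 mm above the worktop at the start
- valve: aluminium valve body, a 44 by 50 mm block 58 mm high with a round neck 38 mm wide on top (rim 75 mm above the origin at its underside), fixed in the vise. The tap starts 0.84 to 0.98 turn short of the hard bottom of the hole, differently each time; bottoming is felt as a sudden rise of torque: stop at about 0.5 N m, over about 1.4 N m spoils the tap
- vise: small blue bench vise fixed to the worktop, about 190 by 100 mm and 78 mm high, copper soft jaws, screw handle on its +x end. Origin: on the worktop below the tap's axis
- stand: black plastic tool stand fixed to the worktop, 75 mm square, 30 mm high, with a round pocket 36 mm wide and 22 mm deep that holds the wrench's hub. Origin: centre of its underside
- mouthpiece: red silicone mouthpiece, about 60 by 60 by 30 mm, loose in a blue parts tray (140 by 190 by 16 mm) on the other side of the vise from the stand; not to be moved. Origin: its underside
- chamber: brass balance chamber, 34 mm in diameter, 37 mm tall, loose in the same tray; not to be moved. Origin: centre of its underside
- housing: grey second-stage housing with a black cover, about 72 mm in diameter and 41 mm tall, loose on the worktop under the magnifier to the robot's left; not to be moved. Origin: centre of its underside
- lens (a point): centre of the round magnifier lens, 112 mm over its chrome rim, about 0.27 m above the worktop on a hinged swing arm; not to be pushed
There are look-alikes about, which are no part of the job. What is shaped like the wrench but pink is not meant. Of the things that look like the vise, the largest one is meant.

How it is judged:
By the outcome, as a careful person would: the job done as asked, in the order asked, and still so for the second after the job is handed in, with the robot touching nothing.
It also fails if it takes over 72 s, if anything falls off the work surface, if the arm or the gripper's body presses on something with over 40 N, if the wrist force passes 120 N, or if a joint passes its speed limit or range.

ROBOT

A 6-joint arm with a two-finger parallel gripper is mounted at the origin on the work surface. World frame = base frame: x ahead of the robot, y to its left, z up, the work surface at z = 0. Lengths are in m, angles in rad, forces in N, time in s.
With the tool pointing down it reaches from about 0.35 to 0.85 m from the base axis. Payload 8.1 kg.
Tool frame: the origin (TCP) lies at the very end of the fingers, on their centre line; the grasp point (between the pads) lies 19 mm behind it; z points along the fingers, y is the line along which they close (so a half turn about z gives the same grasp; the last joint's range is limited). The gripper opens to 93 mm and grips with 3 to 60 N. Pads are 15 mm wide; open, the fingers measure 128 mm over their backs; the gripper's body (75 mm by 188 mm) begins 65 mm behind the grasp point.
Start: joints at [-1.365, 0.13, 1.488, -0, 1.523, -0.085], TCP at [0.172, -0.575, 0.219] pointing down, gripper open.
Joint ranges: [-2.96, 2.96], [-0.89, 2.26], [0.02, 2.5], [-1.34, 4.48], [0, 2.73], [-2.66, 2.66]. Speed limits (rad/s): [2.39, 2.39, 2.79, 3.14, 3.14, 3.14].

INTERFACE

Orientations are given as a rotation vector (axis times angle).
In Python, from plant import read_state, eyes, workorder gives the robot as it stands. The module is installed in compiled form; this text tells all that it offers.
- The arm moves only by the tool play_rows, never from a script. Its argument "targets" is one flat list of numbers, 4 for each row, row after row: the shift along the tool's x, y, z in cm, then the turn about the tool's z in degrees. In form: [dx, dy, dz, roll, dx, dy, dz, roll, ...]. A call has 1 to 8 rows; each row is the pose to reach, as a shift and turn from the pose commanded when the call began, along the tool's axes at that moment; what a row does not reach only later rows make up. A row lasts 1/12 s, in which the tool goes at most 41.7 mm and 7.16 degrees, less where a joint would pass 70% of its speed; a pose out of reach is approached as far as the arm can. A call with a gripper value outside its range is refused whole. "grip" is the finger opening in cm, from 0 to 9.3, set as the call begins (left out, the last holds). The fingers move at their own pace and stop on an object; "grip_force" is the grip in N (left out, the last holds). Time passes only in rows, so rows that repeat a pose let the fingers close. It gives the time, the measured TCP pose, the force, the opening and the grip force at its end, in the units of the state.
- read_state(): the state, without advancing time (a new reading comes with each control period).
- eyes.read_camera(name): name is "scene" or "top" or "wrist"; returns a dict with "image" (400x640x3 uint8, red, green, blue), "vfov" (degrees; the focal length in pixels is half the picture's height over the tangent of half this angle, whatever the lens; pixels are square), "cx", "cy" (the principal point, pixels), "cam_to_world" (4x4, takes a point from camera to world coordinates); the wrist camera has in their place "T_tool_cam" (4x4, takes a point from camera to tool coordinates, whose origin is the TCP and whose axes are the flange's). Camera axes: x right, y up, looking along -z (the intrinsics and any distortion apply to the point x, -y, -z); pixel columns grow to the right and rows downward; lengths in m; the calibration is good to about 2 mm. A picture is of the moment at which its call begins: read the wrist's pose just before it. There is no depth.
- workorder.close_job(): hands the job in; it is judged then, once.
The state is a dict: "t": time; "q": joint angles; "dq": joint speeds; "joint_torque": joint torques, N m; "tool_pos": TCP position; "orientation": TCP orientation; "force": force on the tool from outside, world axes, zero at the start; "wrist_torque": the same for the moment, N m; "opening": finger opening in m; "gripper_force": force on a finger pad.
Only numpy, scipy, OpenCV 4.12 (cv2) and the standard library are available. Lean on these libraries where they do the work, as an engineer would, in place of code of your own. Each camera call takes 0.05 s, during which the arm holds its last target. There are 200 camera calls.

## Working session

There is one attempt and no reset: what is moved stays moved. The work goes in short steps, Python scripts to look and compute and a tool call to move; the robot and the scene stay as the last step left them, time stands still between calls to the robot, and variables do not carry over. Pictures are saved under pics/ and viewed, at most 10 in all, crops included, and the job is handed in when it is done.

Besides the shell and the picture viewer there is one more tool, called as name(argument=value, ...), one argument or row to a line, values as JSON. play_rows: Moves the arm, as the interface text tells. Its arguments: {"type":"object","properties":{"targets":{"type":"array"},"grip":{"type":"number"},"grip_force":{"type":"number"}},"required":["targets"]}

```bash
mkdir -p pics
python3 - <<'E'
from plant import read_state, eyes
import cv2,numpy as np
s=read_state();print({k:np.round(v,3).tolist() for k,v in s.items()})
for n in("scene","top","wrist"):
    c=eyes.read_camera(n);cv2.imwrite(f"pics/{n}0.png",c["image"][:,:,::-1])
    print(n,{k:np.round(v,3).tolist() for k,v in c.items() if k!="image"})
E
```

```text
{'t': 0.0, 'q': [-1.365, 0.131, 1.489, -0.0, 1.523, -0.085], 'dq': [-0.0, 0.002, -0.001, -0.001, -0.0, -0.0], 'joint_torque': [0.002, -55.985, -49.176, 0.077, 0.035, -0.0], 'tool_pos': [0.172, -0.574, 0.218], 'orientation': [-3.107, -0.455, 0.0], 'force': [-0.24, 0.264, -0.009], 'wrist_torque': [-0.021, 0.014, 0.042], 'gripper_force': 0.0, 'opening': 0.093}
scene {'vfov': 51.277, 'cx': 325.002, 'cy': 194.953, 'cam_to_world': [[-0.122, -0.757, 0.642, 1.133], [0.992, -0.088, 0.085, 0.21], [-0.008, 0.648, 0.762, 0.926], [0.0, 0.0, 0.0, 1.0]]}
top {'vfov': 50.268, 'cx': 317.986, 'cy': 199.22, 'cam_to_world': [[-0.107, 0.968, -0.227, 0.209], [-0.994, -0.104, 0.022, 0.124], [-0.002, 0.228, 0.974, 1.467], [0.0, 0.0, 0.0, 1.0]]}
wrist {'vfov': 65.69, 'cx': 317.47, 'cy': 203.436, 'T_tool_cam': [[0.0, 0.96, 0.279, 0.079], [1.0, -0.0, -0.0, -0.001], [-0.0, 0.279, -0.96, -0.165], [0.0, 0.0, 0.0, 1.0]]}
```

View pics/scene0.png

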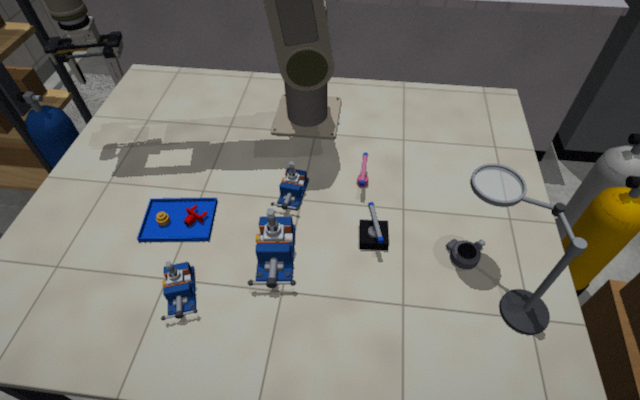

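View pics/top0.png

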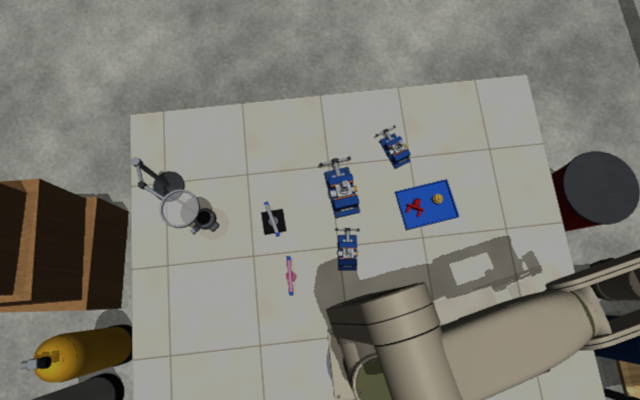

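Scene view: the wrench is in its stand, bar ends at about (371,206) and (379,240), and the main vise's tap top is at about (271,214). Top view: wrench at (265,205)-(279,235), tap at about (341,187), small vises and a pink wrench are decoys.

```bash
cat > h.py <<'E'
import numpy as np, cv2
from plant import read_state, eyes
from scipy.spatial.transform import Rotation as R
def cam(n):
    s=read_state(); c=eyes.read_camera(n)
    if n=="wrist":
        T=np.eye(4);T[:3,:3]=R.from_rotvec(s["orientation"]).as_matrix();T[:3,3]=s["tool_pos"]
        c["cam_to_world"]=T@c["T_tool_cam"]
    return c
def ray(c,u,v):
    f=200/np.tan(np.radians(c["vfov"])/2); M=np.array(c["cam_to_world"])
    d=M[:3,:3]@np.array([(u-c["cx"])/f,-(v-c["cy"])/f,-1]); return M[:3,3],d
def plane(c,u,v,z):
    o,d=ray(c,u,v); return o+d*(z-o[2])/d[2]
def tri(a,b):
    (o1,d1),(o2,d2)=a,b
    t=np.linalg.lstsq(np.c_[d1,-d2],o2-o1,rcond=None)[0]
    p,q=o1+d1*t[0],o2+d2*t[1]; return (p+q)/2,np.linalg.norm(p-q)
def project(c,p):
    M=np.array(c["cam_to_world"]);f=200/np.tan(np.radians(c["vfov"])/2)
    x=M[:3,:3].T@(np.asarray(p)-M[:3,3]);return c["cx"]-f*x[0]/x[2],c["cy"]+f*x[1]/x[2]
def toolshift(p):  # cm in tool axes from the TCP to p
    s=read_state();return R.from_rotvec(s["orientation"]).as_matrix().T@(np.asarray(p)-s["tool_pos"])*100
E
python3 - <<'E'
from h import *
s=cam("scene");t=cam("top")
print("wrench",[plane(s,u,v,.079).round(3) for u,v in((371,206),(379,240))],[plane(t,u,v,.079).round(3) for u,v in((265,205),(279,235))])
print("tap",plane(s,271,214,.172).round(3),plane(t,341,187,.172).round(3))
a=cv2.resize(s["image"][160:290,220:420],None,fx=4,fy=4,interpolation=2)[:,:,::-1]
cv2.imwrite("pics/c1.png",a[:, :800])
a=cv2.resize(t["image"][140:260,240:400],None,fx=5,fy=5,interpolation=2)[:,:,::-1]
cv2.imwrite("pics/c2.png",a)
E
```

```text
wrench [array([0.442, 0.239, 0.079]), array([0.546, 0.264, 0.079])] [array([0.532, 0.27 , 0.079]), array([0.426, 0.232, 0.079])]
tap [0.568 0.01  0.172] [0.542 0.018 0.172]
```

View pics/c1.png

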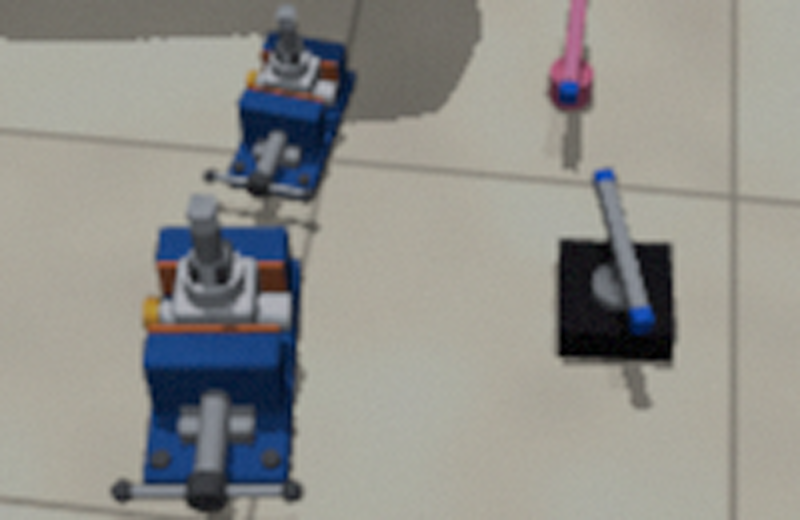

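View pics/c2.png

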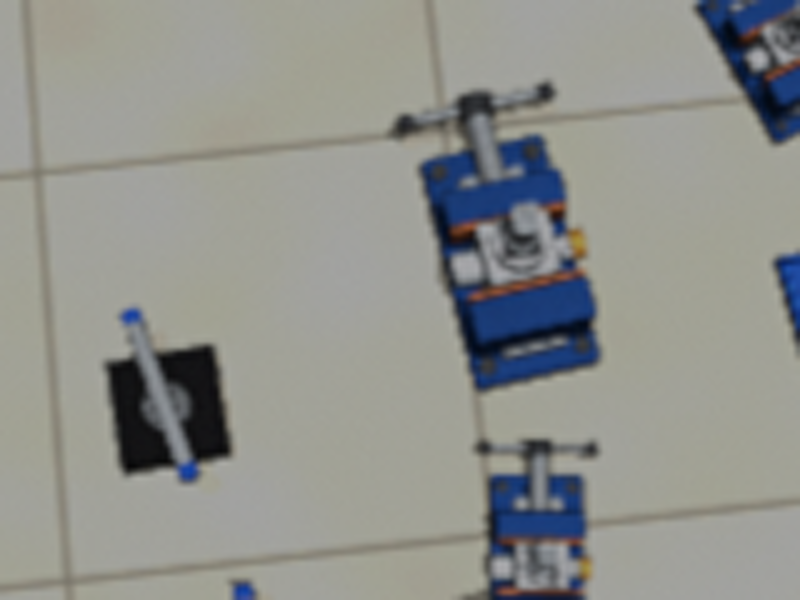

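Crops: tap top at scene (270.5,210.5) / top (345.5,183). Wrench ends at scene (371,204), (380,239.5) and top (266.5,203), (278,234). The lens is close to the stand, so I check the clearance to the gripper body.

Run:
```python
from h import *
s=cam("scene");t=cam("top")
for n,a,b in(("far",(380.2,239.5),(266.4,203.2)),("near",(371,204),(277.8,234.2)),("tap",(270.5,210.5),(345.4,183)),("lens",(498,184),(180,209)),("pink",(362,183),(290.5,276))):
    p,e=tri(ray(s,*a),ray(t,*b));print(n,p.round(3),e.round(4))
print("lensedges",[plane(s,u,v,.27).round(3) for u,v in((471,184),(525,184),(498,165),(498,205))],[plane(t,u,v,.27).round(3) for u,v in((162,209),(199,209),(180,190),(180,228))])
print(R.from_rotvec(read_state()["orientation"]).as_matrix().round(3), toolshift([.487,.251,.20]))
```

```text
far [0.539 0.266 0.071] 0.0017
near [0.43  0.237 0.073] 0.0026
tap [0.555 0.004 0.167] 0.0029
lens [0.503 0.496 0.265] 0.0019
pink [0.295 0.211 0.003] 0.0008
lensedges [array([0.514, 0.438, 0.27 ]), array([0.501, 0.551, 0.27 ]), array([0.45 , 0.503, 0.27 ]), array([0.565, 0.486, 0.27 ])] [array([0.507, 0.544, 0.27 ]), array([0.496, 0.439, 0.27 ]), array([0.558, 0.491, 0.27 ]), array([0.446, 0.495, 0.27 ])]
[[ 0.958  0.287 -0.   ]
 [ 0.287 -0.958  0.   ]
 [ 0.    -0.    -1.   ]] [ 53.84940909 -70.07071689   1.86616704]
```

play_rows(
  targets=[39,-33,-8,0,39,-33,-8,0,39,-33,-8,0,39,-33,-8,0,39,-33,-8,0,39,-33,-8,0,39,-33,-8,0,39,-33,-8,0],
  grip=9.3,
)

```text
t: 1.02
tool_pos: [0.3525, -0.2972, 0.2708]
orientation: [3.108, 0.454, 0.001]
force: [0.4, -0.0, 0.8]
opening: 0.0931
gripper_force: 0.0
```

```bash
python3 -c "
from h import *
s=read_state();print(s['t'],s['tool_pos'],s['q']);print(toolshift([.45,-.1,.3]),toolshift([.484,.251,.2]))"
```

```text
1.0167 [ 0.35250598 -0.29718996  0.2707534 ] [-8.11784707e-01 -2.69595339e-01  1.77563100e+00  5.68121011e-05
  1.63478150e+00  4.68657819e-01]
[ 14.98792618 -16.10043774  -2.92938034] [ 28.29054755 -48.76446299   7.05419216]
```

play_rows(
  targets=[15,-16,-3,0,15,-16,-3,0,15,-16,-3,0,15,-16,-3,0,15,-16,-3,0,15,-16,-3,0,28.3,-48.8,7,0,28.3,-48.8,7,0],
)

```text
t: 1.68
tool_pos: [0.4581, -0.0218, 0.2783]
orientation: [3.108, 0.453, 0.004]
force: [0.8, -0.0, 0.2]
opening: 0.0932
gripper_force: 0.0
```

```bash
python3 -c "
from h import *
s=read_state();print(s['t'],s['tool_pos'],s['q']);print(toolshift([.484,.251,.2]))"
```

```text
1.6833 [ 0.45806697 -0.02181096  0.27831216] [-1.59316673e-01 -2.79261005e-01  1.76997575e+00 -1.73699468e-04
  1.64846006e+00  1.12193406e+00]
[ 10.25775519 -25.4146272    7.82218397]
```

play_rows(
  targets=[10.3,-25.4,3,0,10.3,-25.4,3,0,10.3,-25.4,7,0,10.3,-25.4,7.8,0,10.3,-25.4,7.8,0,10.3,-25.4,7.8,0,10.3,-25.4,7.8,0,10.3,-25.4,7.8,0],
)

```text
t: 2.35
tool_pos: [0.481, 0.2549, 0.1958]
orientation: [-3.106, -0.462, 0.007]
force: [0.3, -0.1, -0.2]
opening: 0.0929
gripper_force: 0.0
```

Run:
```python
from h import *
s=read_state();print(s['t'],s['tool_pos'],s['q'])
c=cam("wrist");im=c["image"];cv2.imwrite("pics/w1.png",im[:,:,::-1])
h=cv2.cvtColor(im,cv2.COLOR_RGB2HSV);m=cv2.inRange(h,(105,150,70),(128,255,255))
n,l,st,ce=cv2.connectedComponentsWithStats(m)
for i in range(1,n):
    if st[i,4]>80: print(st[i],ce[i].round(1),plane(c,*ce[i],.077).round(4))
```

```text
2.35 [0.48095257 0.25488486 0.19582958] [ 0.39162733 -0.00435978  1.67033592  0.00215767  1.4798683   1.66707499]
[533  95  43  35 584] [553.9 111.4] [0.618  0.0807 0.077 ]
[ 563  124   77   54 1924] [603.3 157.1] [0.5953 0.0176 0.077 ]
[319 130  13  11 115] [324.8 134.6] [0.5404 0.2671 0.077 ]
[520 155  14  12  96] [525.8 160.4] [0.572  0.0839 0.077 ]
[510 183  15  10  84] [517.7 187.1] [0.5471 0.0793 0.077 ]
[ 533  220   85   36 1884] [574.2 238.2] [0.5167 0.0018 0.077 ]
[469 281  17  16 101] [478.6 287.8] [0.4383 0.068  0.077 ]
```

View pics/w1.png

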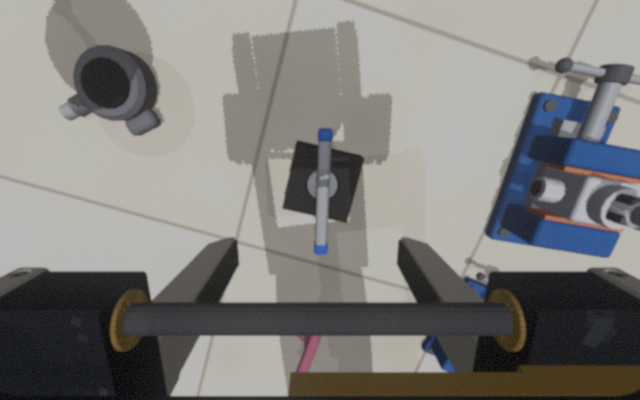

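The wrist view shows the wrench bar running from (325,134) to (320,249), nearly parallel to tool x, with the fingers straddling its line. I measure both ends precisely.

```bash
cat >> h.py <<'E'
def ends(c,z=.071):
    h=cv2.cvtColor(c["image"],cv2.COLOR_RGB2HSV);m=cv2.inRange(h,(105,140,60),(128,255,255))
    n,l,st,ce=cv2.connectedComponentsWithStats(m)
    P=[plane(c,*ce[i],z) for i in range(1,n) if st[i,4]>25]
    for a in range(len(P)):
        for b in range(a+1,len(P)):
            d=P[a]-P[b]
            if .095<np.linalg.norm(d)<.13 :
                print(P[a].round(4),P[b].round(4),"len",np.linalg.norm(d).round(4),"mid",((P[a]+P[b])/2).round(4),"yaw",np.degrees(np.arctan2(*(d[1::-1]*np.sign(d[0])))).round(2))
E
python3 - <<'E'
from h import *
ends(cam("wrist"),.077)
s=read_state();print(s['tool_pos'],R.from_rotvec(s['orientation']).as_matrix().round(4)); print(toolshift([.484,.252,.1]))
E
```

```text
[0.617  0.0787 0.077 ] [0.5166 0.0023 0.077 ] len 0.1262 mid [0.5668 0.0405 0.077 ] yaw 37.27
[0.617  0.0787 0.077 ] [0.5015 0.0788 0.077 ] len 0.1155 mid [0.5593 0.0787 0.077 ] yaw -0.04
[0.617  0.0787 0.077 ] [0.4994 0.0575 0.077 ] len 0.1194 mid [0.5582 0.0681 0.077 ] yaw 10.21
[0.5957 0.016  0.077 ] [0.5015 0.0788 0.077 ] len 0.1132 mid [0.5486 0.0474 0.077 ] yaw -33.66
[0.5957 0.016  0.077 ] [0.4994 0.0575 0.077 ] len 0.1049 mid [0.5476 0.0368 0.077 ] yaw -23.32
[0.5404 0.267  0.077 ] [0.4319 0.2381 0.077 ] len 0.1123 mid [0.4862 0.2526 0.077 ] yaw 14.9
[0.5565 0.0792 0.077 ] [0.438  0.0652 0.077 ] len 0.1193 mid [0.4972 0.0722 0.077 ] yaw 6.75
[0.5166 0.0023 0.077 ] [0.438  0.0652 0.077 ] len 0.1007 mid [0.4773 0.0337 0.077 ] yaw -38.66
[0.438  0.0652 0.077 ] [0.3377 0.057  0.077 ] len 0.1007 mid [0.3878 0.0611 0.077 ] yaw 4.68
[0.48225096 0.25094096 0.19846607] [[ 9.572e-01  2.895e-01 -2.100e-03]
 [ 2.895e-01 -9.572e-01 -1.100e-03]
 [-2.300e-03  4.000e-04 -1.000e+00]]
[ 0.22068912 -0.05505421  9.84610265]
```

play_rows(
  targets=[0.4,-0.05,3,1.9,0.4,-0.05,6,1.9,0.4,-0.05,9,1.9,0.4,-0.05,12,1.9,0.4,-0.05,13.5,1.9,0.4,-0.05,14.5,1.9,0.4,-0.05,14.5,1.9,0.4,-0.05,14.5,1.9],
  grip=5,
)

```text
t: 3.12
tool_pos: [0.4876, 0.2511, 0.0556]
orientation: [-3.116, -0.402, -0.002]
force: [-0.1, -0.6, 0.9]
opening: 0.0505
gripper_force: 0.0
```

play_rows(
  targets=[0,0,0,0,0,0,0,0,0,0,0,0,0,0,0,0,0,0,0,0,0,0,0,0,0,0,0,0,0,0,0,0],
  grip=0.8,
  grip_force=60,
)

```text
t: 3.78
tool_pos: [0.4869, 0.2519, 0.0547]
orientation: [-3.115, -0.404, -0.0]
force: [-0.4, 1.5, 2.0]
opening: 0.0113
gripper_force: 60.0
```

Run:
```python
from h import *
s=read_state();print({k:np.round(s[k],4).tolist() for k in ("t","q","tool_pos","force","wrist_torque","opening","gripper_force")}); ends(cam("wrist"),.077)
```

```text
{'t': 3.7833, 'q': [0.3838, 0.1332, 1.7958, 0.0002, 1.2122, 1.6967], 'tool_pos': [0.4869, 0.2519, 0.0547], 'force': [-0.4316, 1.4685, 1.9898], 'wrist_torque': [0.1394, 0.0286, -0.0038], 'opening': 0.0113, 'gripper_force': 60.0003}
[0.5407 0.267  0.077 ] [0.4316 0.2381 0.077 ] len 0.1129 mid [0.4862 0.2526 0.077 ] yaw 14.82
```

play_rows(
  targets=[0,0,-1,0,0,0,-3,0,0,0,-6,0,0,0,-10,0,0,0,-14,0,0,0,-18,0,0,0,-22,0,0,0,-24.5,0],
)

```text
t: 4.5
tool_pos: [0.4873, 0.2518, 0.3047]
orientation: [-3.115, -0.403, -0.007]
force: [1.3, -0.1, -2.8]
opening: 0.0111
gripper_force: 60.0
```

play_rows(
  targets=[-0.6,2,0,0,-1.5,5.5,0,0,-2.4,9,0,0,-3.3,12.5,0,0,-4.2,16,0,0,-5.1,19.5,0,0,-6,23,0,0,-6.7,25.6,0,0],
)

```text
t: 5.17
tool_pos: [0.4863, -0.0156, 0.2995]
orientation: [3.115, 0.402, -0.002]
force: [1.2, 0.6, -4.6]
opening: 0.0114
gripper_force: 60.0
```

play_rows(
  targets=[0,0,0,0,0,0,0,0,0,0,0,0],
)

```text
t: 5.42
tool_pos: [0.4869, -0.0127, 0.2995]
orientation: [-3.115, -0.402, 0.001]
force: [-0.1, 0.2, -3.9]
opening: 0.011
gripper_force: 60.0
```

Run:
```python
from h import *
s=read_state();print({k:np.round(s[k],4).tolist() for k in ("t","q","tool_pos","force","wrist_torque","opening","gripper_force")})
c=cam("wrist");cv2.imwrite("pics/w2.png",c["image"][:,:,::-1])
print(project(c,[.555,.005,.172]))
```

```text
{'t': 5.4167, 'q': [-0.1317, -0.1967, 1.6623, 0.0004, 1.6767, 1.1822], 'tool_pos': [0.4869, -0.0127, 0.2995], 'force': [-0.071, 0.1902, -3.9492], 'wrist_torque': [-0.0081, -0.0023, -0.0349], 'opening': 0.011, 'gripper_force': 59.9984}
(np.float64(318.6277546042142), np.float64(123.36922901889182))
```

View pics/w2.png

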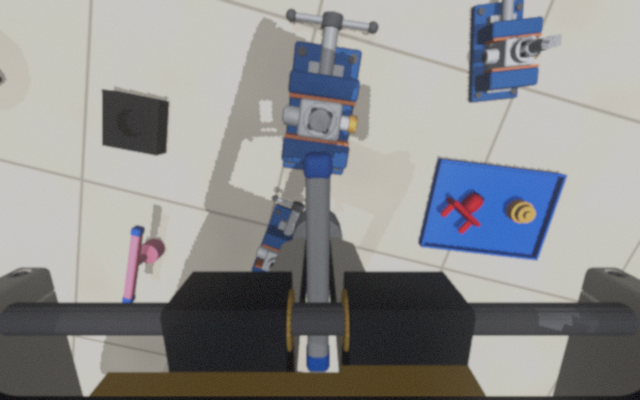

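The wrench is held with its bar along image vertical (318,160)-(318,362). The tap shank is near (320,122). I crop it at scale.

Run:
```python
from h import *
ims=[];c=None
for _ in range(4):
    c=cam("wrist");ims.append(c["image"].astype(float))
a=np.mean(ims,0).astype(np.uint8)
b=cv2.resize(a[90:155,280:365],None,fx=9,fy=9,interpolation=2)
b=cv2.convertScaleAbs(b,alpha=1.3)
cv2.imwrite("pics/c3.png",b[:,:,::-1]); np.save("a.npy",a)
```

```text
(no output)
```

View pics/c3.png

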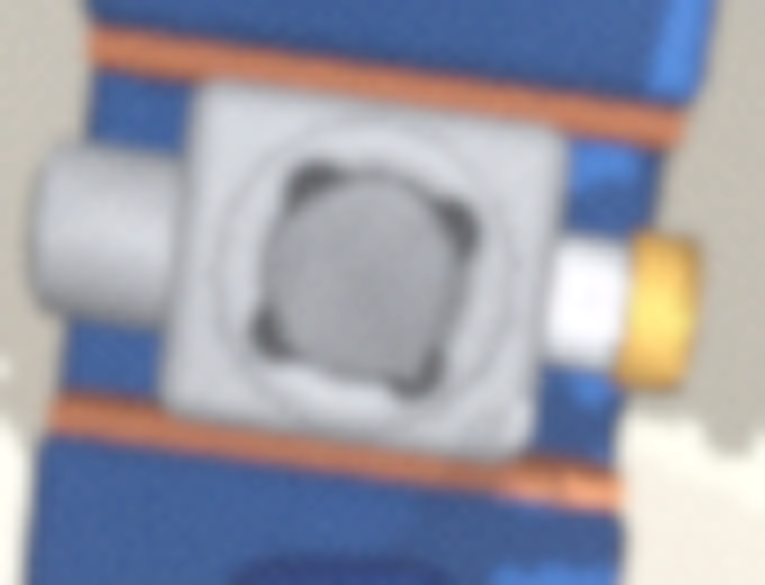

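The crop shows the grey tap top centred at about (320,121) with four dark flutes around it, but the square's flats are unclear. I go closer for yaw.

play_rows(
  targets=[-0.5,0,2,0,-1,0,4,0,-1.5,0,6,0,-1.5,0,7.5,0,-1.5,0,7.5,0,-1.5,0,7.5,0,-1.5,0,7.5,0],
)

```text
t: 6.25
tool_pos: [0.4734, -0.0165, 0.2258]
orientation: [3.115, 0.405, 0.002]
force: [1.1, -0.3, -3.4]
opening: 0.0116
gripper_force: 60.0
```

Run:
```python
from h import *
ims=[]
for _ in range(6):
    c=cam("wrist");ims.append(c["image"].astype(float))
a=np.mean(ims,0)
print(read_state()["tool_pos"])
u,v=map(int,project(c,[.555,.005,.172]));print(u,v)
g=cv2.cvtColor(a[v-30:v+30,u-40:u+40].astype(np.float32),cv2.COLOR_RGB2GRAY)
np.save("g.npy",g)
b=cv2.resize(g,None,fx=10,fy=10,interpolation=cv2.INTER_CUBIC)
b=np.clip((b-70)/(190-70)*255,0,255).astype(np.uint8)
b=cv2.applyColorMap(b,cv2.COLORMAP_TURBO)
cv2.imwrite("pics/c4.png",b)
```

```text
[ 0.47322624 -0.01679159  0.22534867]
318 105
```

View pics/c4.png

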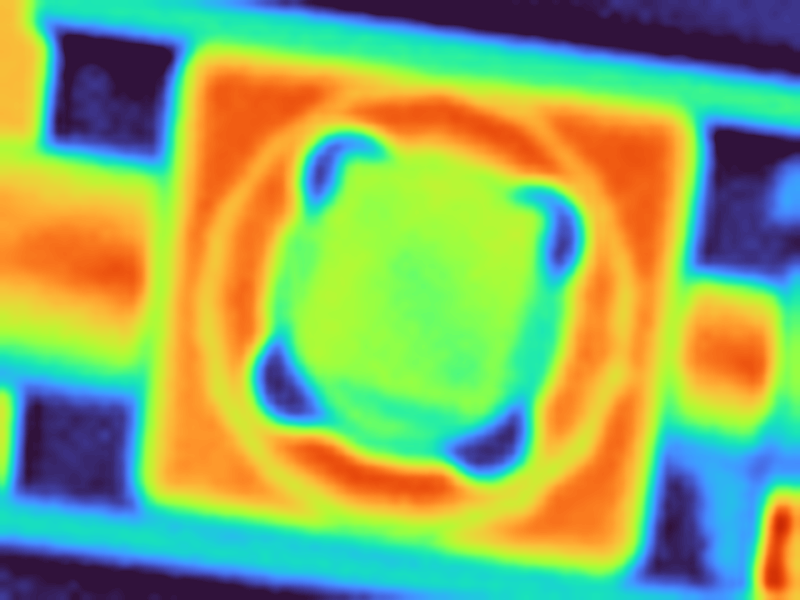

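The contrast map clearly shows the green square top: corners about (350,160), (545,205), (490,405), (302,355) in the crop, so it is turned about 15°.

Run:
```python
from h import *
c=cam("wrist")
s=read_state();Rm=R.from_rotvec(s["orientation"]).as_matrix();print(Rm.round(4).tolist(),s["tool_pos"])
K=np.array([(350,160),(545,205),(490,405),(302,355)])/10+[278,75]
P=np.array([plane(c,u,v,.172) for u,v in K]);print("centre",P.mean(0).round(4))
for i in range(4):
    d=P[(i+1)%4]-P[i];print(np.linalg.norm(d).round(4),(np.degrees(np.arctan2(d[1],d[0]))%90).round(1))
F=np.array([(322,172),(562,225),(490,450),(280,385)])/10+[278,75]
F=np.array([plane(c,u,v,.12) for u,v in F])
for i in range(4):
    d=F[(i+1)%4]-F[i];print((np.degrees(np.arctan2(d[1],d[0]))%90).round(1))
u,v=K.mean(0); print("pix",u,v)
# bar ends
h=cv2.cvtColor(c["image"],cv2.COLOR_RGB2HSV);m=cv2.inRange(h,(105,140,40),(128,255,255));m[:, :290]=0;m[:,350:]=0;m[:130]=0
n,l,st,ce=cv2.connectedComponentsWithStats(m)
zb=s["tool_pos"][2]+.019+.006
print([(st[i,4],(Rm.T@(plane(c,*ce[i],zb)-s["tool_pos"])).round(4)) for i in range(1,n) if st[i,4]>40])
for z in(.167,.172,.177): print(z,toolshift(plane(c,u,v,z)))
```

```text
[[0.967, 0.2548, 0.0009], [0.2548, -0.967, -0.0001], [0.0008, 0.0003, -1.0]] [ 0.47308704 -0.01679606  0.22509952]
centre [0.5565 0.0041 0.172 ]
0.0133 2.5
0.0133 89.3
0.0132 0.5
0.0129 89.9
3.0
86.9
88.2
2.6
pix 320.175 103.125
[(np.int32(1665), array([ 0.0617, -0.0014, -0.025 ])), (np.int32(255), array([-0.0543, -0.0007, -0.025 ]))]
0.167 [8.61168522 0.10606375 5.81681023]
0.172 [8.59632467 0.10170894 5.31679643]
0.177 [8.58096412 0.09735414 4.81678264]
```

play_rows(
  targets=[0,0,-3,-7,1,0,-4,-14,4,0.5,-4,-21,7,1,-4,-28,10,1.4,-4,-35,13,1.8,-4,-42,16,2.2,-4,-49,16.9,2.3,-4,-56],
)

```text
t: 7.27
tool_pos: [0.6448, 0.0045, 0.2629]
orientation: [-2.555, -1.827, 0.0]
force: [-0.4, 0.2, -3.9]
opening: 0.0116
gripper_force: 60.0
```

play_rows(
  targets=[0,0,0,-7,0,0,0,-14,0,0,0,-21,0,0,0,-28,0,0,0,-35,0,0,0,-42,0,0,0,-49,0,0,0,-56],
)

```text
t: 7.93
tool_pos: [0.6421, 0.004, 0.2644]
orientation: [-1.399, -2.812, 0.0]
force: [-0.3, 0.3, -3.5]
opening: 0.0114
gripper_force: 60.0
```

play_rows(
  targets=[0,0,0,-7,0,0,0,-14,0,0,0,-21,0,0,0,-28,0,0,0,-35,0,0,0,-42,0,0,0,-49,0,0,0,-53.7],
)

```text
t: 8.6
tool_pos: [0.6421, 0.004, 0.2644]
orientation: [0.023, -3.141, -0.0]
force: [0.5, -0.8, -5.3]
opening: 0.0113
gripper_force: 60.0
```

play_rows(
  targets=[0,0,3,0,0,0,4,0,0,0,4,0,0,0,4,0],
)

```text
t: 8.93
tool_pos: [0.6411, 0.0041, 0.2233]
orientation: [0.012, -3.138, -0.0]
force: [-0.3, 0.1, -3.3]
opening: 0.0115
gripper_force: 60.0
```

Run:
```python
from h import *
ims=[]
for _ in range(6):
    c=cam("wrist");ims.append(c["image"].astype(float))
a=np.mean(ims,0)
s=read_state();print(s["t"],s["q"],s["tool_pos"],s["wrist_torque"],R.from_rotvec(s["orientation"]).as_matrix().round(4).tolist())
u,v=map(int,project(c,[.5565,.0041,.172]));print(u,v)
g=cv2.cvtColor(a[v-30:v+30,u-40:u+40].astype(np.float32),cv2.COLOR_RGB2GRAY)
b=cv2.resize(g,None,fx=10,fy=10,interpolation=cv2.INTER_CUBIC)
b=np.clip((b-70)/(190-70)*255,0,255).astype(np.uint8)
cv2.imwrite("pics/c5.png",cv2.applyColorMap(b,cv2.COLORMAP_TURBO))
```

```text
9.2333 [-7.35557551e-02  2.40521503e-01  1.35140251e+00  1.58559621e-06
  1.54785983e+00 -1.65224315e+00] [0.64261144 0.00398622 0.22584122] [ 0.09920222 -0.18313158 -0.0230704 ] [[-1.0, -0.0079, 0.0018], [-0.0079, 1.0, -0.0001], [-0.0018, -0.0001, -1.0]]
316 97
```

View pics/c5.png

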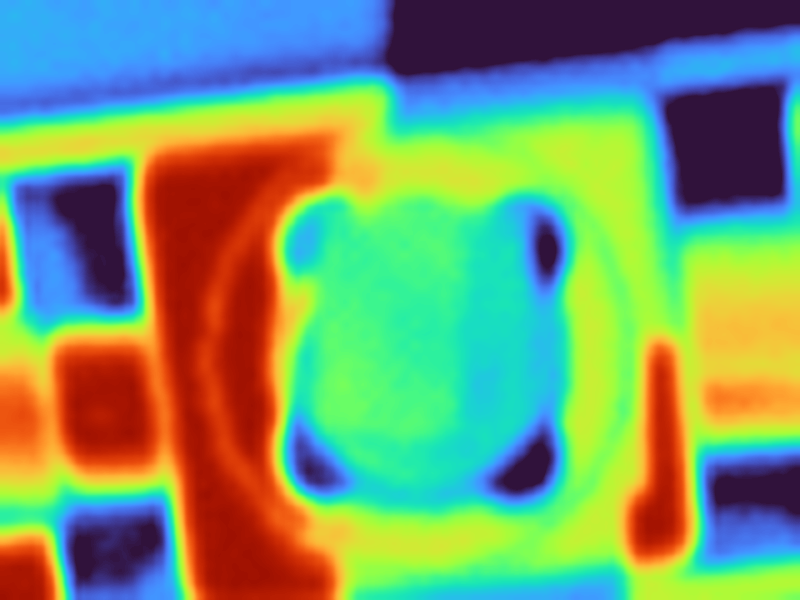

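Now the square sits aligned with the image axes, centre about (426,325) in the crop, i.e. pixel (318.6,99.5).

Run:
```python
from h import *
c=cam("wrist");p=plane(c,318.6,99.5,.172);print(p,toolshift(p))
q=np.array([.5565,.0041]);m=(p[:2]+q)/2;print("mean",m)
t,sc=cam("top"),cam("scene")
```

```text
[0.55748368 0.00526278 0.172     ] [8.50910315 0.19099826 5.34548409]
mean [0.55699184 0.00468139]
```

play_rows(
  targets=[0,0,-2,0,1.5,0,-3,0,5,0.14,-3,0,8,0.14,-3,0,8.57,0.14,-3,0,8.57,0.14,-3,0,8.57,0.14,-2,0,8.57,0.14,0,0],
)

```text
t: 10.05
tool_pos: [0.5591, 0.0046, 0.2273]
orientation: [-0.012, 3.135, -0.001]
force: [0.7, -0.4, -3.8]
opening: 0.0115
gripper_force: 60.0
```

play_rows(
  targets=[0,0,0,0,0,0,0,0,0,0,0,0],
)

```text
t: 10.3
tool_pos: [0.5568, 0.0047, 0.2246]
orientation: [0.013, -3.141, -0.0]
force: [-0.4, 0.2, -3.5]
opening: 0.0115
gripper_force: 60.0
```

```bash
cat > st.py <<'E'
from h import *
s=read_state();M=R.from_rotvec(s["orientation"]).as_matrix()
print("t",round(s["t"],2),"pos",s["tool_pos"].round(4),"yaw",np.degrees(np.arctan2(M[1,0],M[0,0])).round(2),"F",np.round(s["force"],2),"T",np.round(s["wrist_torque"],3),"q6",round(s["q"][5],3),"op",round(s["opening"],4))
E
python3 st.py
python3 - <<'E'
from h import *
c=cam("scene");cv2.imwrite("pics/c6.png",cv2.resize(c["image"][170:270,210:340],None,fx=6,fy=6,interpolation=2)[:,:,::-1])
E
```

```text
t 10.3 pos [0.5568 0.0047 0.2246] yaw -179.54 F [-0.44  0.2  -3.46] T [ 0.049 -0.143  0.037] q6 -1.662 op 0.0115
```

Position is right (9 pictures used). Descending slowly while watching the force.

play_rows(
  targets=[0,0,0.2,0,0,0,0.4,0,0,0,0.6,0,0,0,0.7,0,0,0,0.8,0,0,0,0.9,0,0,0,1,0,0,0,1,0],
)

```text
t: 11.02
tool_pos: [0.5566, 0.0047, 0.216]
orientation: [-0.013, 3.14, -0.0]
force: [-4.2, -0.6, 5.8]
opening: 0.0117
gripper_force: 60.0
```

```bash
python3 st.py
```

```text
t 11.02 pos [0.5566 0.0047 0.216 ] yaw -179.53 F [-4.17 -0.64  5.75] T [ 0.088  0.883 -0.043] q6 -1.662 op 0.0117
```

play_rows(
  targets=[0.05,0,0,0,0.1,0,0,0,0.1,0,0.1,0,0.1,0,0.1,0],
)

```text
t: 11.35
tool_pos: [0.555, 0.0046, 0.2133]
orientation: [0.013, -3.141, 0.0]
force: [-2.2, -0.8, -3.0]
opening: 0.0113
gripper_force: 60.0
```

```bash
python3 st.py
```

```text
t 11.35 pos [0.555  0.0046 0.2133] yaw -179.54 F [-2.2  -0.79 -2.99] T [-0.122  0.22  -0.036] q6 -1.663 op 0.0113
```

play_rows(
  targets=[0.02,0,0.15,0,0.03,0,0.3,0,0.03,0,0.45,0,0.03,0,0.6,0,0.03,0,0.75,0,0.03,0,0.85,0,0.03,0,0.9,0,0.03,0,0.9,0],
)

```text
t: 12.02
tool_pos: [0.5549, 0.0047, 0.2043]
orientation: [0.013, -3.141, 0.0]
force: [-2.6, -2.2, -3.4]
opening: 0.0118
gripper_force: 60.0
```

```bash
python3 st.py
```

```text
t 12.02 pos [0.5549 0.0047 0.2043] yaw -179.54 F [-2.59 -2.23 -3.37] T [-0.294  0.288 -0.052] q6 -1.663 op 0.0118
```

play_rows(
  targets=[0.03,-0.03,0.1,0,0.03,-0.03,0.2,0,0.03,-0.03,0.3,0,0.03,-0.03,0.4,0,0.03,-0.03,0.4,0],
)

```text
t: 12.43
tool_pos: [0.5548, 0.0045, 0.2006]
orientation: [-0.013, 3.141, 0.0]
force: [-2.1, -0.9, -1.4]
opening: 0.0116
gripper_force: 60.0
```

```bash
python3 st.py
```

```text
t 12.43 pos [0.5548 0.0045 0.2006] yaw -179.54 F [-2.13 -0.94 -1.42] T [-0.091  0.244 -0.048] q6 -1.663 op 0.0116
```

play_rows(
  targets=[0.03,-0.01,0.05,0,0.03,-0.01,0.1,0,0.03,-0.01,0.1,0,0.03,-0.01,0.1,0],
)

```text
t: 12.77
tool_pos: [0.5549, 0.0044, 0.2005]
orientation: [-0.013, 3.14, 0.0]
force: [-2.8, -0.2, 4.8]
opening: 0.0113
gripper_force: 60.0
```

```bash
python3 st.py
```

```text
t 12.77 pos [0.5549 0.0044 0.2005] yaw -179.53 F [-2.85 -0.23  4.83] T [0.038 0.508 0.007] q6 -1.663 op 0.0113
```

play_rows(
  targets=[0,0,0,5,0,0,0.005,11,0,0,0.01,17,0,0,0.013,23,0,0,0.016,29,0,0,0.02,35,0,0,0.023,41,0,0,0.026,47],
)

```text
t: 13.43
tool_pos: [0.555, 0.0046, 0.2003]
orientation: [1.248, 2.882, 0.002]
force: [-1.9, 0.3, 5.6]
opening: 0.0112
gripper_force: 60.0
```

```bash
python3 st.py
```

```text
t 13.43 pos [0.555  0.0046 0.2003] yaw 133.18 F [-1.95  0.28  5.55] T [0.165 0.445 0.123] q6 -0.838 op 0.0112
```

play_rows(
  targets=[0,0,0,5,0,0,0.005,11,0,0,0.01,17,0,0,0.013,23,0,0,0.016,29,0,0,0.02,35,0,0,0.023,41,0,0,0.026,47],
)

```text
t: 14.1
tool_pos: [0.5557, 0.0049, 0.2001]
orientation: [2.293, 2.145, 0.005]
force: [1.4, 1.4, 1.9]
opening: 0.0116
gripper_force: 60.0
```

play_rows(
  targets=[0,0,0,5,0,0,0.005,11,0,0,0.01,17,0,0,0.013,23,0,0,0.016,29,0,0,0.02,35,0,0,0.023,41,0,0,0.026,47],
)

```text
t: 14.77
tool_pos: [0.5564, 0.0044, 0.1999]
orientation: [2.958, 1.053, 0.007]
force: [4.5, -0.5, 0.8]
opening: 0.0118
gripper_force: 60.0
```

play_rows(
  targets=[0,0,0,6,0,0,0.005,12,0,0,0.01,18,0,0,0.013,24,0,0,0.016,30,0,0,0.02,36,0,0,0.023,42,0,0,0.026,47],
)

```text
t: 15.43
tool_pos: [0.5565, 0.0035, 0.1996]
orientation: [3.133, -0.215, 0.008]
force: [5.0, -3.8, 0.8]
opening: 0.0114
gripper_force: 60.0
```

```bash
python3 st.py
```

```text
t 15.43 pos [0.5565 0.0035 0.1996] yaw -7.86 F [ 5.04 -3.77  0.77] T [-0.852 -1.012  0.071] q6 1.623 op 0.0114
```

play_rows(
  targets=[0.05,0.05,0,0,0.08,0.07,0,-5,0.09,0.05,0,-13,0.1,0.02,-0.006,-21,0.1,0,-0.01,-29,0.1,-0.02,-0.015,-37,0.1,-0.04,-0.02,-44,0.09,-0.06,-0.025,-51],
)

```text
t: 16.1
tool_pos: [0.5567, 0.0046, 0.1998]
orientation: [2.943, 1.095, 0.005]
force: [1.7, -1.8, 2.6]
opening: 0.0114
gripper_force: 60.0
```

```bash
python3 st.py
```

```text
t 16.1 pos [0.5567 0.0046 0.1998] yaw 40.82 F [ 1.66 -1.81  2.61] T [-0.399 -0.399 -0.115] q6 0.775 op 0.0114
```

play_rows(
  targets=[0,-0.02,0,-7,0.01,-0.04,-0.005,-14,0.015,-0.05,-0.01,-21,0.02,-0.07,-0.013,-28,0.02,-0.09,-0.017,-35,0.02,-0.11,-0.022,-42,0.015,-0.12,-0.026,-49,0.01,-0.13,-0.03,-54],
)

```text
t: 16.77
tool_pos: [0.5556, 0.0055, 0.2001]
orientation: [2.124, 2.312, 0.002]
force: [0.1, -2.3, 4.2]
opening: 0.0112
gripper_force: 60.0
```

```bash
python3 st.py
```

```text
t 16.77 pos [0.5556 0.0055 0.2001] yaw 94.84 F [ 0.1  -2.28  4.17] T [-0.413 -0.106 -0.134] q6 -0.167 op 0.0112
```

play_rows(
  targets=[-0.03,0,0,-2.5,-0.03,0,0,-2.5,-0.03,0,0,4,-0.03,0.01,0,11,-0.05,0.03,0.005,18,-0.06,0.04,0.01,25,-0.08,0.05,0.014,32,-0.1,0.06,0.018,39],
)

```text
t: 17.43
tool_pos: [0.5565, 0.005, 0.1999]
orientation: [2.785, 1.45, 0.004]
force: [3.0, 0.2, 4.9]
opening: 0.0116
gripper_force: 60.0
```

play_rows(
  targets=[-0.01,0.01,0.003,7,-0.02,0.03,0.007,14,-0.04,0.04,0.011,21,-0.05,0.05,0.015,28,-0.07,0.06,0.019,35,-0.09,0.07,0.023,42,-0.1,0.07,0.027,49,-0.11,0.07,0.03,55],
)

```text
t: 18.1
tool_pos: [0.5569, 0.0035, 0.1996]
orientation: [3.141, -0.0, 0.006]
force: [2.8, -1.2, 3.2]
opening: 0.0115
gripper_force: 60.0
```

play_rows(
  targets=[0,0,0,0,0,0,0,0,0,0,0,0],
)

```text
t: 18.35
tool_pos: [0.5565, 0.0035, 0.1996]
orientation: [3.141, 0.017, 0.005]
force: [5.2, -2.7, 4.8]
opening: 0.0116
gripper_force: 60.0
```

```bash
python3 st.py
```

```text
t 18.35 pos [0.5565 0.0035 0.1996] yaw 0.61 F [ 5.2  -2.69  4.84] T [-0.36  -1.09   0.016] q6 1.474 op 0.0116
```

play_rows(
  targets=[0.04,0.03,-0.03,0,0.08,0.06,-0.06,0,0.08,0.06,-0.06,0,0.08,0.06,-0.06,0],
)

```text
t: 18.68
tool_pos: [0.5566, 0.0033, 0.1996]
orientation: [-3.141, -0.014, -0.002]
force: [4.8, -0.4, 5.0]
opening: 0.0111
gripper_force: 60.0
```

```bash
python3 st.py
```

```text
t 18.68 pos [0.5566 0.0033 0.1996] yaw 0.51 F [ 4.8  -0.42  4.99] T [ 0.009 -1.064  0.02 ] q6 1.475 op 0.0111
```

play_rows(
  targets=[0,0,0,0,0,0,0,0,0,0,0,0,0,0,0,0,0,0,0,0],
  grip=4.5,
)

```text
t: 19.1
tool_pos: [0.5555, 0.0031, 0.1985]
orientation: [-3.141, -0.012, 0.003]
force: [-0.6, -0.2, 0.2]
opening: 0.0402
gripper_force: 0.0
```

```bash
python3 st.py
```

```text
t 19.1 pos [0.5555 0.0031 0.1985] yaw 0.44 F [-0.56 -0.23  0.19] T [ 0.01   0.01  -0.005] q6 1.476 op 0.0402
```

play_rows(
  targets=[0,0,-0.5,0,0,0,-2,0,0,0,-5,0,0,0,-8,0,0,0,-10,0,0,0,-10,0,0,0,-10,0],
)

```text
t: 19.68
tool_pos: [0.5569, 0.003, 0.3011]
orientation: [3.141, 0.012, 0.005]
force: [0.1, -0.6, -0.3]
opening: 0.0452
gripper_force: 0.0
```

```bash
python3 st.py
python3 - <<'E'
from h import *
c=cam("wrist");cv2.imwrite("pics/w3.png",c["image"][:,:,::-1])
for p in([.4955,.0037,.222],[.6159,.0037,.222]):print(project(c,p))
ends(c,.222)
E
```

```text
t 19.68 pos [0.5569 0.003  0.3011] yaw 0.43 F [ 0.06 -0.57 -0.3 ] T [0.008 0.013 0.022] q6 1.476 op 0.0452
(np.float64(317.35281877770166), np.float64(278.9985630174215))
(np.float64(318.58457670658817), np.float64(140.45792428026527))
[ 0.697  -0.1099  0.222 ] [ 0.6338 -0.0039  0.222 ] len 0.1234 mid [ 0.6654 -0.0569  0.222 ] yaw -59.19
[ 0.697  -0.1099  0.222 ] [ 0.6171 -0.0117  0.222 ] len 0.1266 mid [ 0.6571 -0.0608  0.222 ] yaw -50.87
[ 0.6899 -0.089   0.222 ] [ 0.6338 -0.0039  0.222 ] len 0.102 mid [ 0.6618 -0.0465  0.222 ] yaw -56.59
[ 0.6899 -0.089   0.222 ] [0.6298 0.0236 0.222 ] len 0.1277 mid [ 0.6599 -0.0327  0.222 ] yaw -61.93
[ 0.6899 -0.089   0.222 ] [ 0.6171 -0.0117  0.222 ] len 0.1062 mid [ 0.6535 -0.0504  0.222 ] yaw -46.72
[ 0.6899 -0.089   0.222 ] [0.6124 0.0103 0.222 ] len 0.126 mid [ 0.6512 -0.0394  0.222 ] yaw -52.05
[ 0.6899 -0.089   0.222 ] [ 0.6085 -0.0122  0.222 ] len 0.1119 mid [ 0.6492 -0.0506  0.222 ] yaw -43.35
[ 0.6846 -0.1132  0.222 ] [ 0.6338 -0.0039  0.222 ] len 0.1205 mid [ 0.6592 -0.0586  0.222 ] yaw -65.08
[ 0.6846 -0.1132  0.222 ] [ 0.6171 -0.01
[... 1474 characters left out ...]
yaw 10.91
[ 0.6171 -0.0117  0.222 ] [0.5098 0.0162 0.222 ] len 0.1109 mid [0.5634 0.0022 0.222 ] yaw -14.56
[ 0.6171 -0.0117  0.222 ] [ 0.5024 -0.0009  0.222 ] len 0.1153 mid [ 0.5597 -0.0063  0.222 ] yaw -5.37
[0.6124 0.0103 0.222 ] [0.5098 0.0162 0.222 ] len 0.1029 mid [0.5611 0.0132 0.222 ] yaw -3.27
[0.6124 0.0103 0.222 ] [ 0.5024 -0.0009  0.222 ] len 0.1107 mid [0.5574 0.0047 0.222 ] yaw 5.82
[ 0.6085 -0.0122  0.222 ] [0.5098 0.0162 0.222 ] len 0.1028 mid [0.5591 0.002  0.222 ] yaw -16.03
[ 0.6085 -0.0122  0.222 ] [ 0.5024 -0.0009  0.222 ] len 0.1068 mid [ 0.5554 -0.0066  0.222 ] yaw -6.07
[ 0.6085 -0.0122  0.222 ] [0.482  0.0083 0.222 ] len 0.1282 mid [ 0.5453 -0.002   0.222 ] yaw -9.2
```

play_rows(
  targets=[0,-0.12,0,-7,0,-0.12,0,-14,0,-0.12,0,-21,0,-0.12,0,-28,0,-0.12,0,-35,0,-0.12,0,-42,0,-0.12,0,-49,0,-0.12,0,-56],
)

```text
t: 20.4
tool_pos: [0.5551, 0.0043, 0.2969]
orientation: [-2.762, -1.493, 0.005]
force: [-0.8, 0.4, -0.1]
opening: 0.0451
gripper_force: 0.0
```

play_rows(
  targets=[0,0,0,-7,0,0,0,-14,0,0,0,-21,0,0,0,-28,0,0,0,-35,0,0,0,-42,0,0,0,-49,0,0,0,-56],
)

```text
t: 21.07
tool_pos: [0.5551, 0.0043, 0.2969]
orientation: [-1.737, -2.614, 0.003]
force: [-0.3, 0.3, 0.3]
opening: 0.0449
gripper_force: 0.0
```

play_rows(
  targets=[0,0,0,-7,0,0,0,-14,0,0,0,-21,0,0,0,-28,0,0,0,-35,0,0,0,-42,0,0,0,-49,0,0,0,-56],
)

```text
t: 21.73
tool_pos: [0.5551, 0.0043, 0.2969]
orientation: [-0.307, -3.123, 0.0]
force: [0.2, -0.6, -0.8]
opening: 0.0449
gripper_force: 0.0
```

play_rows(
  targets=[0,0,0,-7,0,0,0,-14,0,0,0,-17,0,0,0,-17,0,0,0,-17],
)

```text
t: 22.15
tool_pos: [0.5554, 0.0043, 0.2975]
orientation: [0.145, -3.136, -0.001]
force: [0.4, 0.7, -0.8]
opening: 0.045
gripper_force: 0.0
```

```bash
python3 st.py
python3 - <<'E'
from h import *
c=cam("wrist");h=cv2.cvtColor(c["image"],cv2.COLOR_RGB2HSV);m=cv2.inRange(h,(105,140,60),(128,255,255))
n,l,st,ce=cv2.connectedComponentsWithStats(m)
P=[plane(c,*ce[i],.222) for i in range(1,n) if st[i,4]>25]
for p in P:
    if abs(p[1]-.004)<.02 and .045<abs(p[0]-.557)<.065: print(p.round(4),toolshift(p).round(2))
E
```

```text
t 22.15 pos [0.5554 0.0043 0.2975] yaw -174.69 F [ 0.4   0.68 -0.84] T [ 0.104 -0.126  0.007] q6 -1.748 op 0.045
[0.5   0.02  0.222] [5.36 2.07 7.6 ]
[ 0.5025 -0.0091  0.222 ] [ 5.38 -0.85  7.6 ]
[0.6124 0.0059 0.222 ] [-5.7  -0.36  7.57]
```

Run:
```python
from h import *
c=cam("wrist");a=c["image"][:,:,::-1];b=cv2.imread("pics/w3.png")
print([project(c,p) for p in([.5568,.0042,.222],)])
f=lambda i:cv2.resize(i[110:300,255:385],None,fx=3,fy=3,interpolation=2)
cv2.imwrite("pics/f.png",np.hstack([f(a),f(b)]))
```

```text
[(np.float64(315.81049256263486), np.float64(212.32892944404549))]
```

View pics/f.png

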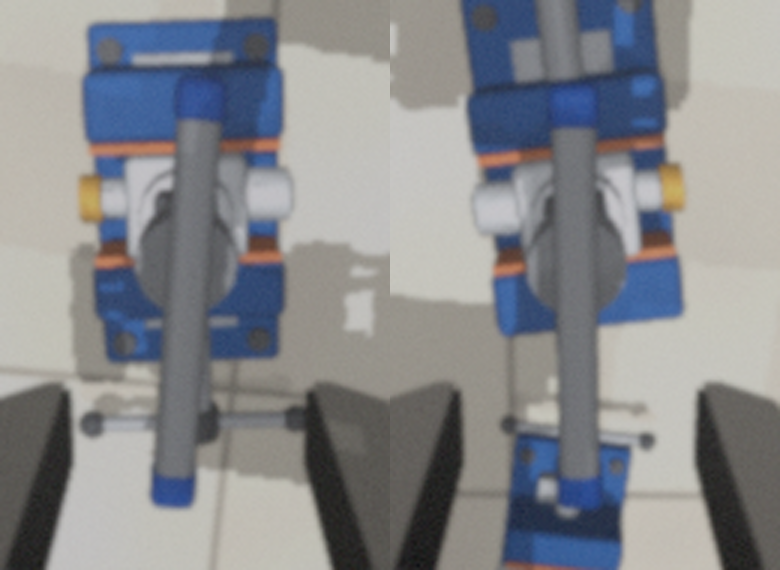

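Both views show the bar: right (hand at 0.4°) it runs from (574,100) to (580,490), essentially aligned; left (hand at 185.3°) from (200,97) to (173,490), leaning 3.9°. So the wrench did not turn, at about 1.4°, and I align to it.

Run:
```python
from h import *
c=cam("wrist")
a,b=(toolshift(plane(c,u,v,.222)) for u,v in((321.7,142.3),(312.7,273.3)))
print(a,b,(a+b)/2,np.degrees(np.arctan2((a-b)[1],(a-b)[0])))
```

```text
[5.50184013 0.43786636 7.65501847] [-5.69068354 -0.30060476  7.6425614 ] [-0.09442171  0.0686308   7.64878993] 3.7748449240076214
```

play_rows(
  targets=[-0.04,0.01,2,3.8,-0.04,0.01,4,3.8,-0.04,0.01,6,3.8,-0.04,0.01,8,3.8,-0.04,0.01,9.2,3.8,-0.04,0.01,9.7,3.8,-0.04,0.01,9.8,3.8,-0.04,0.01,9.8,3.8],
)

```text
t: 22.97
tool_pos: [0.5567, 0.0044, 0.2017]
orientation: [-0.044, 3.141, -0.0]
force: [-0.4, 0.2, 0.2]
opening: 0.045
gripper_force: 0.0
```

play_rows(
  targets=[0,0,0,0,0,0,0,0,0,0,0,0,0,0,0,0,0,0,0,0,0,0,0,0],
  grip=0.8,
)

```text
t: 23.47
tool_pos: [0.5566, 0.0042, 0.2014]
orientation: [-0.045, 3.141, -0.0]
force: [0.2, -1.3, 1.8]
opening: 0.0114
gripper_force: 60.0
```

```bash
python3 st.py
```

```text
t 23.47 pos [0.5566 0.0042 0.2014] yaw -178.37 F [ 0.24 -1.32  1.82] T [-0.195 -0.172  0.019] q6 -1.684 op 0.0114
```

play_rows(
  targets=[0,0,0.03,5,0,0,0.035,11,0,0,0.04,17,0,0,0.043,23,0,0,0.046,29,0,0,0.05,35.5,0,0,0.053,42,0,0,0.056,49],
)

```text
t: 24.13
tool_pos: [0.5568, 0.0035, 0.2012]
orientation: [1.27, 2.872, -0.002]
force: [-0.2, -3.6, 3.6]
opening: 0.0114
gripper_force: 60.0
```

```bash
python3 st.py
```

```text
t 24.13 pos [0.5568 0.0035 0.2012] yaw 132.31 F [-0.24 -3.65  3.64] T [-0.754 -0.028  0.103] q6 -0.823 op 0.0114
```

play_rows(
  targets=[0,0,0,6,0,0,0.005,12,0,0,0.01,18,0,0,0.013,24,0,0,0.016,30,0,0,0.02,37,0,0,0.023,44,0,0,0.028,50],
)

```text
t: 24.8
tool_pos: [0.5564, 0.0031, 0.2009]
orientation: [2.365, 2.065, -0.002]
force: [-2.6, -5.1, 3.3]
opening: 0.0116
gripper_force: 60.0
```

```bash
python3 st.py
```

```text
t 24.8 pos [0.5564 0.0031 0.2009] yaw 82.24 F [-2.58 -5.14  3.32] T [-1.121  0.499  0.124] q6 0.05 op 0.0116
```

play_rows(
  targets=[-0.08,-0.04,0,-6.5,-0.08,-0.03,-0.003,-13,-0.06,-0.02,-0.006,-19.5,-0.05,-0.01,-0.01,-26,-0.04,0,-0.014,-32.5,-0.02,0.01,-0.018,-39,-0.01,0.02,-0.022,-45.5,0,0.02,-0.027,-52.5],
)

```text
t: 25.47
tool_pos: [0.5567, 0.0035, 0.2011]
orientation: [1.191, 2.906, -0.002]
force: [-1.8, -2.9, 3.2]
opening: 0.0114
gripper_force: 60.0
```

play_rows(
  targets=[0.01,0.01,0,-6.5,0.02,0.02,-0.005,-13,0.03,0.03,-0.01,-19.5,0.05,0.04,-0.013,-26,0.06,0.05,-0.017,-32.5,0.08,0.06,-0.022,-39,0.09,0.06,-0.026,-45.5,0.1,0.07,-0.03,-52.5],
)

```text
t: 26.13
tool_pos: [0.5566, 0.0046, 0.2014]
orientation: [-0.216, 3.134, -0.002]
force: [-0.3, -3.4, 1.8]
opening: 0.0115
gripper_force: 60.0
```

```bash
python3 st.py
```

```text
t 26.13 pos [0.5566 0.0046 0.2014] yaw -172.1 F [-0.3  -3.35  1.79] T [-0.7   -0.012 -0.108] q6 -1.791 op 0.0115
```

play_rows(
  targets=[0,-0.05,0,5,0,-0.06,0.005,11,0,-0.08,0.01,17,0,-0.1,0.013,23,0,-0.12,0.016,29,0,-0.14,0.02,35.5,0,-0.15,0.023,42,0,-0.16,0.026,49],
)

```text
t: 26.8
tool_pos: [0.5569, 0.0034, 0.2012]
orientation: [1.118, 2.935, -0.001]
force: [-0.4, -2.3, 3.1]
opening: 0.0117
gripper_force: 60.0
```

play_rows(
  targets=[0,-0.01,0,5,0,-0.03,0.005,11,0,-0.04,0.01,17,0,-0.06,0.013,23,0,-0.07,0.016,29,0,-0.09,0.02,35.5,0,-0.1,0.023,42,0,-0.11,0.026,49],
)

```text
t: 27.47
tool_pos: [0.5562, 0.0026, 0.201]
orientation: [2.234, 2.207, 0.0]
force: [-0.7, -1.8, 3.0]
opening: 0.0113
gripper_force: 60.0
```

play_rows(
  targets=[0,0,0,3,0,-0.02,0.002,6,0,-0.02,0.005,10,0,-0.04,0.008,14,0,-0.04,0.01,18,0,-0.04,0.01,20],
)

```text
t: 27.97
tool_pos: [0.5558, 0.0025, 0.2008]
orientation: [2.582, 1.788, 0.0]
force: [-1.1, -2.4, 2.5]
opening: 0.0117
gripper_force: 60.0
```

```bash
python3 st.py
```

```text
t 27.97 pos [0.5558 0.0025 0.2008] yaw 69.39 F [-1.14 -2.43  2.49] T [-0.535  0.007  0.147] q6 0.273 op 0.0117
```

play_rows(
  targets=[0,0,0,2,0,0,0.002,4,0,-0.01,0.004,6,0,-0.01,0.004,6],
)

```text
t: 28.3
tool_pos: [0.5557, 0.0026, 0.2008]
orientation: [2.67, 1.653, 0.0]
force: [-0.0, -3.3, 2.8]
opening: 0.0118
gripper_force: 60.0
```

```bash
python3 st.py
```

```text
t 28.3 pos [0.5557 0.0026 0.2008] yaw 63.52 F [-0.02 -3.27  2.84] T [-0.585  0.013  0.   ] q6 0.375 op 0.0118
```

play_rows(
  targets=[0,0,0,2,0,0,0.002,4,0,-0.01,0.004,6,0,-0.01,0.004,7],
)

```text
t: 28.63
tool_pos: [0.5556, 0.0027, 0.2008]
orientation: [2.765, 1.488, 0.0]
force: [0.2, -3.7, 3.8]
opening: 0.0112
gripper_force: 60.0
```

```bash
python3 st.py
```

```text
t 28.63 pos [0.5556 0.0027 0.2008] yaw 56.59 F [ 0.18 -3.68  3.77] T [-0.752  0.085  0.2  ] q6 0.496 op 0.0112
```

play_rows(
  targets=[0,0,0,2,0,0,0.002,4,0,-0.01,0.004,5,0,-0.01,0.004,6],
)

```text
t: 28.97
tool_pos: [0.5555, 0.0028, 0.2007]
orientation: [2.839, 1.343, 0.001]
force: [-0.8, -4.6, 5.4]
opening: 0.0113
gripper_force: 60.0
```

```bash
python3 st.py
```

```text
t 28.97 pos [0.5555 0.0028 0.2007] yaw 50.63 F [-0.77 -4.62  5.39] T [-0.927  0.216  0.189] q6 0.601 op 0.0113
```

play_rows(
  targets=[-0.03,0.02,0,1,-0.06,0.04,0,3,-0.06,0.04,0.002,5,-0.06,0.04,0.002,5],
)

```text
t: 29.3
tool_pos: [0.5554, 0.0026, 0.2007]
orientation: [2.896, 1.216, 0.001]
force: [-1.0, -2.8, 5.3]
opening: 0.0114
gripper_force: 60.0
```

```bash
python3 st.py
```

```text
t 29.3 pos [0.5554 0.0026 0.2007] yaw 45.55 F [-0.98 -2.82  5.32] T [-0.564  0.197  0.06 ] q6 0.688 op 0.0114
```

play_rows(
  targets=[0,0,0,1.5,0,0,0,3,0,0,0.002,4.5,0,0,0.002,5.5],
)

```text
t: 29.63
tool_pos: [0.5553, 0.0026, 0.2006]
orientation: [2.951, 1.077, 0.001]
force: [-1.8, -1.4, 5.5]
opening: 0.0112
gripper_force: 60.0
```

```bash
python3 st.py
```

```text
t 29.63 pos [0.5553 0.0026 0.2006] yaw 40.1 F [-1.76 -1.38  5.46] T [-0.516  0.289  0.116] q6 0.783 op 0.0112
```

play_rows(
  targets=[0,0,0,1.5,0,0,0,3,0,0,0.002,4.5,0,0,0.002,6],
)

```text
t: 29.97
tool_pos: [0.5553, 0.0026, 0.2006]
orientation: [3.003, 0.921, 0.001]
force: [-1.9, -2.2, 5.1]
opening: 0.0114
gripper_force: 60.0
```

```bash
python3 st.py
```

```text
t 29.97 pos [0.5553 0.0026 0.2006] yaw 34.11 F [-1.89 -2.2   5.07] T [-0.515  0.36   0.191] q6 0.888 op 0.0114
```

play_rows(
  targets=[0,0,0,1.5,0,0,0,3,0,0,0.002,4.5,0,0,0.002,5.5],
)

```text
t: 30.3
tool_pos: [0.5553, 0.0027, 0.2006]
orientation: [3.044, 0.777, 0.001]
force: [-1.6, -3.1, 6.7]
opening: 0.0115
gripper_force: 60.8
```

```bash
python3 st.py
```

```text
t 30.3 pos [0.5553 0.0027 0.2006] yaw 28.64 F [-1.59 -3.13  6.73] T [-0.508  0.416  0.722] q6 0.983 op 0.0115
```

Bottomed: the torque jumped to 0.72 N m. I ease off the load, then let go.

play_rows(
  targets=[0,0,0,-3,-0.02,0.01,-0.02,-5,-0.04,0.02,-0.04,-6,-0.04,0.02,-0.04,-6],
)

```text
t: 30.63
tool_pos: [0.555, 0.0025, 0.2006]
orientation: [-2.998, -0.936, -0.001]
force: [-0.3, -0.2, 3.8]
opening: 0.0119
gripper_force: 60.0
```

```bash
python3 st.py
```

```text
t 30.63 pos [0.555  0.0025 0.2006] yaw 34.69 F [-0.34 -0.16  3.78] T [-0.191  0.098 -0.025] q6 0.877 op 0.0119
```

play_rows(
  targets=[0,0,0,0,0,0,0,0,0,0,0,0,0,0,0,0,0,0,0,0],
  grip=4.5,
)

```text
t: 31.05
tool_pos: [0.5547, 0.0023, 0.2001]
orientation: [-2.999, -0.935, 0.001]
force: [0.0, 0.2, 0.3]
opening: 0.0404
gripper_force: 0.0
```

play_rows(
  targets=[0,0,-0.5,0,0,0,-2,0,0,0,-5,0,0,0,-8,0,0,0,-10,0,0,0,-10,0,0,0,-10,0],
)

```text
t: 31.63
tool_pos: [0.5558, 0.0021, 0.3025]
orientation: [2.998, 0.935, 0.005]
force: [-0.9, -1.1, -0.1]
opening: 0.045
gripper_force: 0.0
```

```bash
python3 st.py
python3 - <<'E'
from h import *
c=cam("wrist");cv2.imwrite("pics/end.png",c["image"][:,:,::-1])
P=[.556,.004,.220]
M=R.from_rotvec(read_state()["orientation"]).as_matrix()
# grey bar: dark-grey, low saturation pixels near the bar line; print its fitted line against the expected one
e=[project(c,np.array(P)+k*.05*M[:,0]) for k in(-1,1)];print(np.round(e,1))
g=cv2.cvtColor(c["image"],cv2.COLOR_RGB2HSV)
m=((g[...,1]<60)&(g[...,2]>60)&(g[...,2]<130)).astype(np.uint8)
v0,v1=int(e[1][1])+3,int(e[0][1])-3
for v in range(v0,v1,12):
    x=np.where(m[v,285:350])[0]+285; print(v,x.min() if len(x) else 0,x.max() if len(x) else 0,len(x),end=" | ")
E
```

```text
t 31.63 pos [0.5558 0.0021 0.3025] yaw 34.63 F [-0.88 -1.07 -0.14] T [-0.038 -0.052  0.035] q6 0.878 op 0.045
[[315.8 264.7]
 [315.7 150.6]]
153 294 321 10 | 165 308 339 13 | 177 290 345 27 | 189 295 331 30 | 201 301 332 32 | 213 310 322 13 | 225 311 323 13 | 237 311 322 12 | 249 311 313 3 |
```

```bash
python3 -c "
from plant import workorder;print(workorder.close_job())"
```

```text
the job is handed in; nothing more can be done
None
```

I worked the tap clockwise half a turn and back a quarter, twice. I then ran it on until it bottomed, with torque rising to about 0.72 N m, which is above the 0.5 N m stop mark but below the 1.4 N m limit. I eased the load, left the wrench standing on the tap, let go, and handed the job in at about 32 s.

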